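Chase a thread with tap and wrench

ROBOT

A 6-joint arm with a two-finger parallel gripper is mounted at the origin on the work surface. World frame = base frame: x ahead of the robot, y to its left, z up, the work surface at z = 0. Lengths are in m, angles in rad, forces in N, time in s.
With the tool pointing down it reaches from about 0.325 to 0.9 m from the base axis. Payload 6.1 kg.
Tool frame: the origin (TCP) lies midway between the tips of the shut fingers; the grasp point (between the pads) lies 19 mm behind it; z points along the fingers, y is the direction in which the jaws open and shut (so a half turn about z gives the same grasp; the last joint's range is limited). The gripper opens to 87 mm and grips with 3 to 60 N. Pads are 19 mm wide; open, the fingers measure 117 mm over their backs; the gripper's body (75 mm by 190 mm) begins 51 mm behind the grasp point.
Start: joints at [-1.442, 0.22, 1.526, -0, 1.395, -0.126], TCP at [0.158, -0.605, 0.223] pointing down, gripper open.
Joint ranges: [-2.98, 2.98], [-0.91, 2.08], [0.09, 2.57], [-1.24, 4.39], [0.2, 2.65], [-2.68, 2.68]. Speed limits (rad/s): [2.57, 2.57, 3.01, 3.14, 3.14, 3.14].

INTERFACE

Orientations are given as a 3x3 rotation matrix whose columns are the frame's x, y, z axes.
In Python, from station import robot gives the robot as it stands.
- The arm moves only by the tool carry_out, never from a script. Its argument "plan" is a list of rows, each a list of 7 numbers: the shift along the tool's x, y, z in m, then the turn, a rotation vector about the tool's x, y, z in rad, then the opening in per cent of the stroke, from 0 (shut) to 100 (fully open). In form: [[dx, dy, dz, rx, ry, rz, hand], ...]. A call has 1 to 10 rows; each row shifts and turns the pose as measured when the row begins, along the tool's axes as they then stand; what a row does not reach is not made up. A row lasts 1/10 s, in which the tool goes at most 50 mm and 8.59 degrees, less where a joint would pass 70% of its speed; a pose out of reach is approached as far as the arm can. A call is refused whole if a number of a shift passes 0.05 or a number of a turn 0.15, either way. A call with a gripper value outside its range is refused whole. The fingers move at their own pace and stop on an object; "newtons" is the grip in N (left out, the last holds). Time passes only in rows, so rows that do not move let the fingers close. It gives the time, the measured TCP pose, the force and the opening at its end, in the units of the state.
- robot.sense(): the state, without advancing time (a new reading comes with each control period).
- robot.snapshot(name): name is "scene" or "top" or "wrist"; returns a dict with "frame" (420x560x3 uint8, red, green, blue), "depth" (420x560 float32, m along the optical axis (not along the pixel's ray), 0 where there is no reading), "fx", "fy", "cx", "cy" (pixels), "dist_coeffs" ([k1, k2, p1, p2, k3] as OpenCV has them; the pictures are not rectified), "pose" (4x4, takes a point from camera to world coordinates). Camera axes: x right, y up, looking along -z (the intrinsics and any distortion apply to the point x, -y, -z); pixel columns grow to the right and rows downward; lengths in m; the calibration is good to about 2 mm. A picture is of the moment at which its call begins.
- robot.close_job(): hands the job in, once; it reports no verdict.
The state is a dict: "clock": time; "qpos": joint angles; "qd": joint speeds; "effort": joint torques, N m; "eef_pos": TCP position; "ee_rot": TCP orientation; "wrist_force": force on the tool from outside, world axes, zero at the start; "ft_torque": the same for the moment, N m; "grip_width": finger opening in m.
Only numpy, scipy, OpenCV 4.12 (cv2) and the standard library are available. Lean on these libraries where they do the work, as an engineer would, in place of code of your own. Each camera call takes 0.05 s, during which the arm holds its last target. There are 200 camera calls.

TASK

Draw the tap wrench out from under the low riser by the end of its bar and set it down on the bench quite clear of the riser; then take it by its square head and fit it fully down on the square of the tap that stands in the vise. With the wrench turn the tap half a turn clockwise (seen from above), a quarter turn back, then clockwise again until it comes up against its stop, taking fresh holds as needed. Leave the wrench on the tap and the other things where they are.

Things in the scene. Friction and masses are not known exactly. Their poses are not given: they have to be found in the camera images.
- wrench: The loose tap wrench, steel, 0.4 kg, 70 mm tall; origin at the centre of its underside, z up, x along its bar. A 46 x 46 mm collar (0 to 30 mm up), on it a solid square head (30 to 70 mm up), and a round bar 14 mm thick, 198 mm long, through the collar, its axis 16 mm up. It starts standing on its underside, collar half or more under the riser, one half of the bar sticking out in front.
- wrench_head (a point): Centre of the wrench's square head, 50 mm above its underside; axes as wrench. The head is 36 x 36 x 40 mm, faces square to x and y: hold it here on either pair of faces to lift and turn. Underneath, the collar has a square socket 24.5 x 24.5 mm, 30 mm deep, sides parallel to x and y.
- bar_end (a point): Point on the axis of the wrench's bar, 80 mm from the wrench's axis (19 mm short of the bar's end), 16 mm above the underside, on the side (wrench -x) that sticks out from under the riser at the start.
- riser: Fixed low white riser carrying a frame warmer. Origin on the bench under its centre; the open front faces its own -x. Its board is 200 mm deep (x) and 300 mm wide (y), underside 110 mm and top 128 mm above the bench; side panels at y = +-142 mm. The warmer's front stands at x = -55 mm, its top about 290 mm above the bench.
- tap_drive (a point): On the tap's axis, on top of its round collar (44 mm across, 6 mm thick), where the fitted wrench's underside rests. Turns with the tap; z up. Above it a 22 x 22 mm square, sides parallel to x and y, rises 20 mm, then tapers to a 17.5 mm square tip 6 mm more. The wrench fits four ways round, with about 7 degrees of play either way. At joint value 0 it is 110 mm above the bench.
- vise: Fixed bench vise, 130 (x) x 100 mm, jaws 88 mm high, holding an aluminium block 60 mm square, top 98 mm above the bench, with the upright tap in its centre. Origin on the bench under the tap. A screw with a cross handle sticks out to 100 mm on its -x side, 55 mm above the bench.
- tap (a joint): Angle of the tap in rad, growing clockwise seen from above; starts between 0 and 0.35, hard stop at 4.71 (collar just off the block). It sinks 6 mm a turn, turns stiffly (0.2 N m) and stays where it is left.
- screwdriver: Bystander, to be left alone: screwdriver, black handle, 190 mm long, lying. Origin at its underside.
- case: Bystander, to be left alone: hard black spectacle case, 165 x 62 x 40 mm, lying. Origin at its underside.
- drops: Bystander, to be left alone: small white bottle, 40 mm across, 100 mm tall. Origin at its underside.
- jar: Bystander, to be left alone: glass jar, 60 mm across, 70 mm tall. Origin at its underside.
- pliers: Bystander, to be left alone: pliers with grey grips, 135 mm long, lying. Origin at its underside.
- pot: Bystander, to be left alone: white pot, 48 mm across, 45 mm tall, standing under the riser beside the wrench. Origin at its underside.
Things that resemble listed ones, but are neither listed nor needed, are in the scene too. What is shaped like the wrench but brown or purple is not meant.

How it is judged:
By the outcome, as a careful person would: the job done as asked, in the order asked, and still so for the second after the job is handed in, with the robot touching nothing.
It also fails if it takes over 72 s, if anything falls off the work surface, if the arm or the gripper's body presses on something with over 40 N, if the wrist force passes 120 N, or if a joint passes its speed limit or range.

## Working session

There is one attempt and no reset: what is moved stays moved. The work goes in short steps, Python scripts to look and compute and a tool call to move; the robot and the scene stay as the last step left them, time stands still between calls to the robot, and variables do not carry over. Pictures are saved under pics/ and viewed, about 8 in all and at most 12, crops included, and the job is handed in when it is done.

Besides the shell and the picture viewer there is one more tool, called by a JSON object that holds its "api" and its "payload". carry_out: Moves the arm, as the interface text tells. Its arguments: {"type":"object","properties":{"plan":{"type":"array","items":{"type":"array","items":{"type":"number"}}},"newtons":{"type":"number"}},"required":["plan"]}

```bash
ls; mkdir -p pics
python3 - <<'E'
from station import robot
import cv2,numpy as np,pickle
s=robot.sense();print({k:np.round(v,3).tolist() for k,v in s.items()})
for n in("scene","top"):
    d=robot.snapshot(n);pickle.dump(d,open(n+"0.pkl","wb"))
    print(n,d["fx"],d["fy"],d["cx"],d["cy"],d["dist_coeffs"],np.round(d["pose"],3).tolist())
    cv2.imwrite(f"pics/{n}0.png",cv2.resize(d["frame"][:,:,::-1],(800,600),interpolation=cv2.INTER_CUBIC))
E
```

```text
pics
{'clock': 0.0, 'qpos': [-1.442, 0.221, 1.528, -0.0, 1.395, -0.126], 'qd': [0.001, -0.001, 0.001, -0.0, -0.0, 0.0], 'effort': [0.0, -49.461, -38.738, 0.07, 0.057, -0.0], 'eef_pos': [0.157, -0.604, 0.221], 'ee_rot': [[0.968, 0.252, -0.0], [0.252, -0.968, 0.002], [0.0, -0.002, -1.0]], 'wrist_force': [-0.459, 0.25, 0.395], 'ft_torque': [-0.02, -0.026, 0.003], 'grip_width': 0.087}
scene 430.01135524593803 430.01135524593803 278.72366434303717 211.97395081959942 [-0.08355329  0.          0.          0.          0.        ] [[0.764, -0.366, 0.531, 1.116], [0.645, 0.464, -0.607, -0.59], [-0.024, 0.807, 0.591, 0.823], [0.0, 0.0, 0.0, 1.0]]
top 507.0602601295895 507.0602601295895 272.48319639189043 214.02556225806038 [-0.07521118  0.          0.          0.          0.        ] [[0.021, 0.997, -0.074, 0.348], [-1.0, 0.022, 0.002, 0.156], [0.004, 0.074, 0.997, 1.881], [0.0, 0.0, 0.0, 1.0]]
```

View pics/scene0.png

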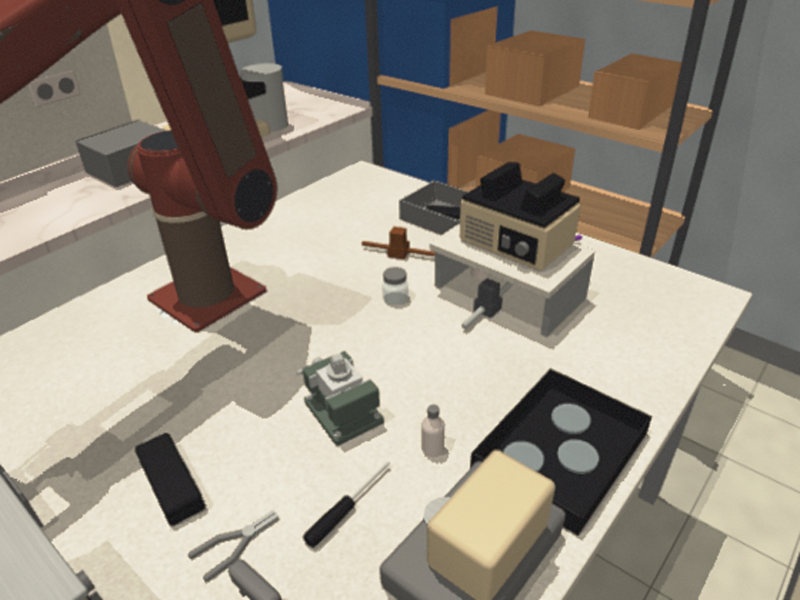

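View pics/top0.png

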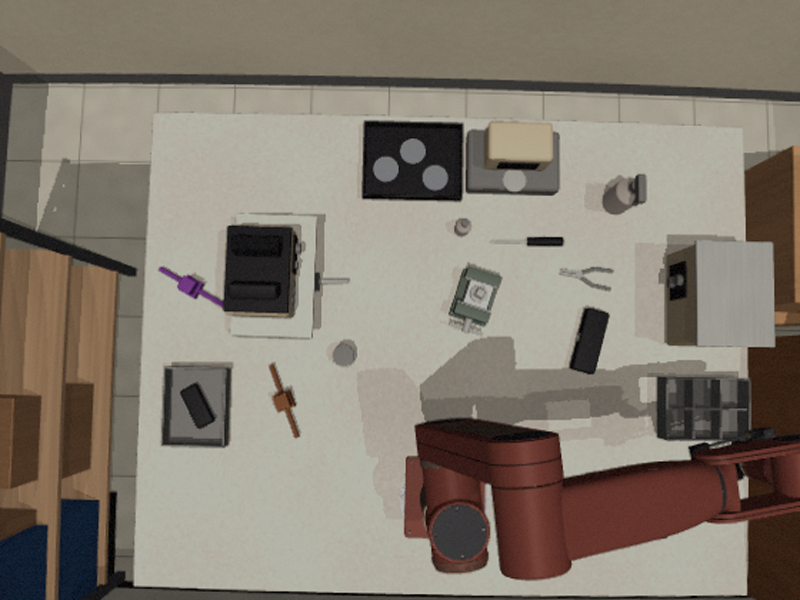

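The top view (800x600) shows the riser with the warmer at (275,275), its open front facing right (world -y). A grey bar sticks out at (318–350,281), and the green vise with the tap is at (478,293). There are three wrench-shaped candidates. The purple one at (190,287) and the brown one at (284,400) are both excluded. The dark steel one under the riser front, scene (490,297), matches the description.

```bash
cat > h.py <<'E'
import numpy as np,cv2,pickle
def K(d): return np.array([[d["fx"],0,d["cx"]],[0,d["fy"],d["cy"]],[0,0,1.]])
def ray(d,uv):
    p=cv2.undistortPoints(np.array(uv,float).reshape(-1,1,2),K(d),np.array(d["dist_coeffs"],float)).reshape(-1,2)
    return np.c_[p[:,0],-p[:,1],-np.ones(len(p))]@d["pose"][:3,:3].T, d["pose"][:3,3]
def plane(d,uv,z):
    r,o=ray(d,uv); return o+r*((z-o[2])/r[:,2])[:,None]
def cloud(d):
    h,w=d["depth"].shape; u,v=np.meshgrid(np.arange(w),np.arange(h))
    r,o=ray(d,np.c_[u.ravel(),v.ravel()])
    return (o+r*d["depth"].reshape(-1,1)).reshape(h,w,3)
def proj(d,P):
    P=np.atleast_2d(P); q=(P-d["pose"][:3,3])@d["pose"][:3,:3]; q=q*[1,-1,-1]
    return cv2.projectPoints(q,np.zeros(3),np.zeros(3),K(d),np.array(d["dist_coeffs"],float))[0].reshape(-1,2)
E
python3 - <<'E'
from h import *
t=pickle.load(open("top0.pkl","rb"));s=pickle.load(open("scene0.pkl","rb"))
k=.7
for nm,uv,z in[("riser FL",(323,215),.128),("riser FR",(313,338),.128),("riser BR",(229,334),.128),("riser BL",(236,213),.128),("bar out",(349,281),.016),("bar mid",(330,281),.016),("vise tap",(478,293),.13),("drops",(462,226),.1),("jar",(344,352),.07)]:
    print(nm,np.round(plane(t,[np.array(uv)*k],z),3))
C=cloud(s)
for nm,x,y in[("head",490,288),("bar end",467,324),("bar2",478,314),("pot?",508,309),("tap",338,362)]:
    print(nm,np.round(C[int(y*k),int(x*k)],3))
i=s["frame"][:,:,::-1]
a=cv2.resize(i[160:250,290:430],(800,514),interpolation=cv2.INTER_CUBIC);cv2.imwrite("pics/c1.png",a)
E
```

```text
riser FL [[0.698 0.32  0.128]]
riser FR [[0.396 0.336 0.128]]
riser BR [[0.402 0.541 0.128]]
riser BL [[0.699 0.535 0.128]]
bar out [[0.549 0.258 0.016]]
bar mid [[0.548 0.308 0.016]]
vise tap [[ 0.514 -0.062  0.13 ]]
drops [[ 0.684 -0.024  0.1  ]]
jar [[0.365 0.263 0.07 ]]
head [0.558 0.348 0.071]
bar end [0.555 0.265 0.024]
bar2 [0.555 0.307 0.025]
pot? [0.582 0.389 0.001]
tap [ 0.523 -0.073  0.133]
```

View pics/c1.png

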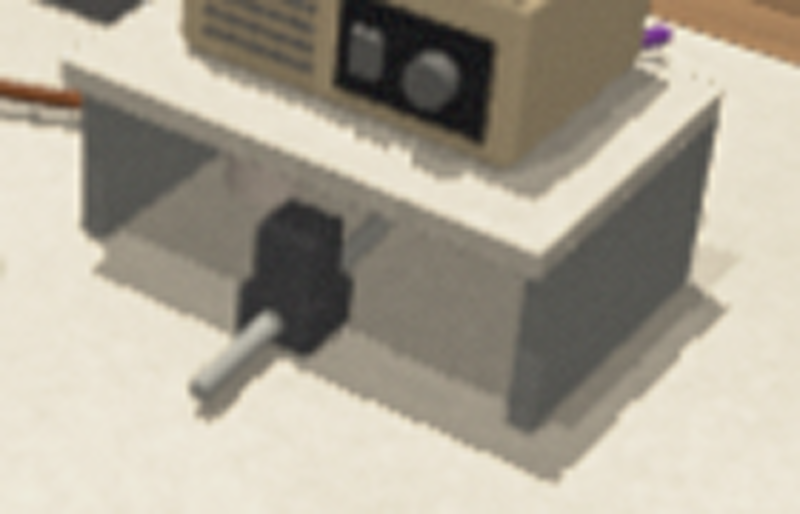

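The crop confirms it: the dark collar and head with the grey bar, half under the riser, is steel rather than brown or purple, and the bar points out at the front. The bar end is near (0.551, 0.258) and the wrench axis near (0.555, 0.357). I'll write a move calculator next.

```bash
cat > go.py <<'E'
# python3 go.py x y z yaw_jaw_deg [n]: remaining shift/turn, split into n rows in the successive tool frames
import sys,numpy as np
from scipy.spatial.transform import Rotation as Ro
from station import robot
x,y,z,yaw=map(float,sys.argv[1:5]); a=np.radians(yaw)
s=robot.sense();p=np.array(s["eef_pos"]);R=Ro.from_matrix(s["ee_rot"])
T=Ro.from_matrix(np.array([[-np.sin(a),np.cos(a),0],[np.cos(a),np.sin(a),0],[0,0,-1]]).T)
d=np.array([x,y,z])-p; w=(R.inv()*T).as_rotvec()
n=int(sys.argv[5]) if len(sys.argv)>5 else int(max(np.ceil(abs(d).max()/.045),np.ceil(np.abs(w).max()/.14),1))
print("t",round(s["clock"],2),"pos",p.round(4),"q",np.round(s["qpos"],2),"F",np.round(s["wrist_force"],1),"g",round(s["grip_width"],4))
print("world d",d.round(4),"rot",w.round(3),"n",n)
for i in range(n):
    q=R*Ro.from_rotvec(w*i/n); print((q.inv().apply(d/n)).round(3).tolist(),(w/n).round(3).tolist())
E
python3 go.py 0.551 0.271 0.2 0
```

```text
t 0.1 pos [ 0.1575 -0.6043  0.2215] q [-1.44  0.22  1.53 -0.    1.39 -0.13] F [-0.1 -0.3 -1.3] g 0.0874
world d [ 0.3935  0.8753 -0.0215] rot [-1.000e-03 -1.000e-03 -1.316e+00] n 20
[0.03, -0.037, 0.001] [-0.0, -0.0, -0.066]
[0.032, -0.035, 0.001] [-0.0, -0.0, -0.066]
[0.035, -0.033, 0.001] [-0.0, -0.0, -0.066]
[0.037, -0.031, 0.001] [-0.0, -0.0, -0.066]
[0.039, -0.028, 0.001] [-0.0, -0.0, -0.066]
[0.041, -0.026, 0.001] [-0.0, -0.0, -0.066]
[0.042, -0.023, 0.001] [-0.0, -0.0, -0.066]
[0.044, -0.02, 0.001] [-0.0, -0.0, -0.066]
[0.045, -0.017, 0.001] [-0.0, -0.0, -0.066]
[0.046, -0.014, 0.001] [-0.0, -0.0, -0.066]
[0.047, -0.011, 0.001] [-0.0, -0.0, -0.066]
[0.047, -0.008, 0.001] [-0.0, -0.0, -0.066]
[0.048, -0.005, 0.001] [-0.0, -0.0, -0.066]
[0.048, -0.002, 0.001] [-0.0, -0.0, -0.066]
[0.048, 0.001, 0.001] [-0.0, -0.0, -0.066]
[0.048, 0.004, 0.001] [-0.0, -0.0, -0.066]
[0.047, 0.008, 0.001] [-0.0, -0.0, -0.066]
[0.047, 0.011, 0.001] [-0.0, -0.0, -0.066]
[0.046, 0.014, 0.001] [-0.0, -0.0, -0.066]
[0.045, 0.017, 0.001] [-0.0, -0.0, -0.066]
```

{"api": "carry_out", "payload": {"plan": [[0.03,-0.037,0,0,0,-0.066,100],[0.032,-0.035,0,0,0,-0.066,100],[0.035,-0.033,0,0,0,-0.066,100],[0.037,-0.031,0,0,0,-0.066,100],[0.039,-0.028,0,0,0,-0.066,100],[0.041,-0.026,0,0,0,-0.066,100],[0.042,-0.023,0,0,0,-0.066,100],[0.044,-0.02,0,0,0,-0.066,100],[0.045,-0.017,0,0,0,-0.066,100],[0.046,-0.014,0,0,0,-0.066,100]]}}

```text
clock: 1.1
eef_pos: [0.3526, -0.152, 0.2167]
ee_rot: [[0.599, 0.801, -0.002], [0.801, -0.599, 0.01], [0.007, -0.007, -1.0]]
wrist_force: [0.6, -1.3, 0.0]
grip_width: 0.0869
```

```bash
python3 go.py 0.551 0.271 0.2 0
```

```text
t 1.1 pos [ 0.3526 -0.152   0.2167] q [-0.62 -0.39  2.11  0.01  1.43  0.02] F [ 0.6 -1.3  0. ] g 0.0869
world d [ 0.1984  0.423  -0.0167] rot [-0.005 -0.009 -0.642] n 10
[0.046, -0.009, 0.002] [-0.0, -0.001, -0.064]
[0.046, -0.006, 0.002] [-0.0, -0.001, -0.064]
[0.047, -0.003, 0.002] [-0.0, -0.001, -0.064]
[0.047, -0.001, 0.002] [-0.0, -0.001, -0.064]
[0.047, 0.002, 0.002] [-0.0, -0.001, -0.064]
[0.046, 0.005, 0.002] [-0.0, -0.001, -0.064]
[0.046, 0.008, 0.002] [-0.0, -0.001, -0.064]
[0.045, 0.011, 0.002] [-0.0, -0.001, -0.064]
[0.044, 0.014, 0.002] [-0.0, -0.001, -0.064]
[0.043, 0.017, 0.002] [-0.0, -0.001, -0.064]
```

{"api": "carry_out", "payload": {"plan": [[0.046,-0.009,0.002,0,0,-0.064,100],[0.046,-0.006,0.002,0,0,-0.064,100],[0.047,-0.003,0.002,0,0,-0.064,100],[0.047,-0.001,0.002,0,0,-0.064,100],[0.047,0.002,0.002,0,0,-0.064,100],[0.046,0.005,0.002,0,0,-0.064,100],[0.046,0.008,0.002,0,0,-0.064,100],[0.045,0.011,0.002,0,0,-0.064,100],[0.044,0.014,0.002,0,0,-0.064,100],[0.043,0.017,0.002,0,0,-0.064,100]]}}

```text
clock: 2.1
eef_pos: [0.5471, 0.2938, 0.1978]
ee_rot: [[-0.028, 1.0, -0.0], [1.0, 0.028, 0.007], [0.007, 0.0, -1.0]]
wrist_force: [0.4, -0.5, 0.0]
grip_width: 0.0871
```

```bash
python3 go.py 0.551 0.271 0.2 0
python3 - <<'E'
from h import *
from station import robot
d=robot.snapshot("wrist");pickle.dump(d,open("w1.pkl","wb"))
print(np.round(d["pose"],3).tolist(),d["fx"])
cv2.imwrite("pics/w1.png",cv2.resize(d["frame"][:,:,::-1],(800,600)))
C=cloud(d);P=C.reshape(-1,3)
# points at bar height in front of the riser
m=(P[:,2]>.012)&(P[:,2]<.03)&(abs(P[:,0]-.55)<.05)&(P[:,1]>.24)&(P[:,1]<.325)
B=P[m];print(m.sum())
if m.sum()>20:
    print(B.min(0).round(4),B.max(0).round(4))
    for a in np.arange(.25,.325,.012):
        b=B[abs(B[:,1]-a)<.006]
        if len(b):print(a.round(3),b[:,0].min().round(4),b[:,0].max().round(4),b[:,2].max().round(4))
print(proj(d,[[.551,.277,.023]]).round(0)/.7)
E
```

```text
t 2.1 pos [0.5471 0.2938 0.1978] q [0.36 0.23 1.57 0.01 1.35 0.33] F [ 0.4 -0.5  0. ] g 0.0871
world d [ 0.0039 -0.0228  0.0022] rot [ 0.    -0.007  0.028] n 1
[-0.023, 0.003, -0.002] [0.0, -0.007, 0.028]
[[1.0, -0.028, -0.008, 0.544], [0.029, 0.963, 0.267, 0.368], [0.0, -0.267, 0.964, 0.36], [0.0, 0.0, 0.0, 1.0]] 319.25623472584556
712
[0.5415 0.2612 0.0146] [0.5566 0.3239 0.0244]
0.262 0.5441 0.5566 0.0231
0.274 0.5426 0.5563 0.0237
0.286 0.5423 0.5559 0.0236
0.298 0.542 0.5554 0.0244
0.31 0.5417 0.5551 0.0239
0.322 0.5415 0.5546 0.0237
[[402.85714286 287.14285714]]
```

View pics/w1.png

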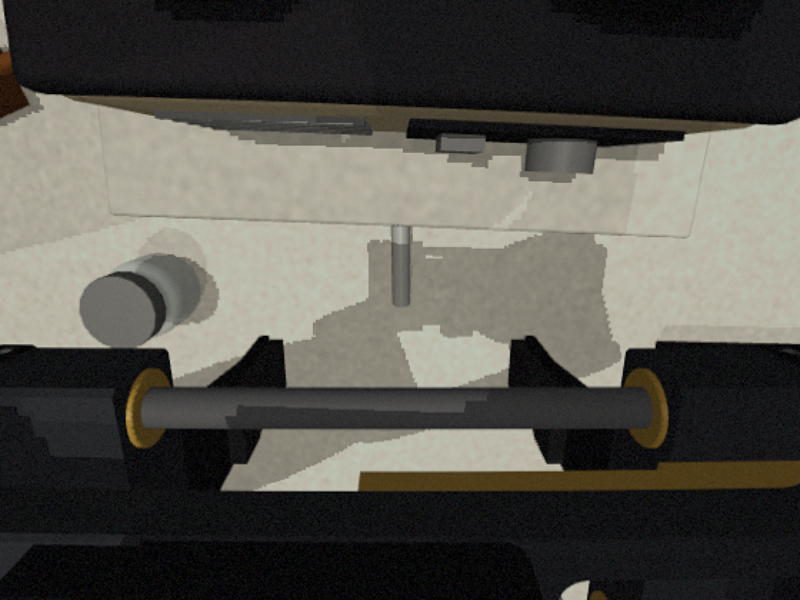

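The wrist view shows the steel bar at (401,225–305) and nothing else between the jaws' landing places. Measured: bar centre x=0.549, top 23.7 mm (expected 23), end at y≈0.260, tilted 2°.

{"api": "carry_out", "payload": {"plan": [[-0.024,0.003,0,0,-0.007,-0.006,100],[0,0,0.045,0,0,0,100],[0,0,0.045,0,0,0,100],[0,0,0.04,0,0,0,100]]}}

```text
clock: 2.55
eef_pos: [0.5573, 0.2818, 0.0666]
ee_rot: [[-0.047, 0.999, 0.01], [0.999, 0.047, 0.007], [0.007, 0.01, -1.0]]
wrist_force: [0.3, 0.3, -1.2]
grip_width: 0.0869
```

```bash
python3 go.py 0.549 0.271 0.003 2 3
```

```text
t 2.55 pos [0.5573 0.2818 0.0666] q [0.34 0.36 1.66 0.   1.11 0.29] F [ 0.3  0.3 -1.2] g 0.0869
world d [-0.0083 -0.0108 -0.0636] rot [ 0.01  -0.007  0.012] n 3
[-0.004, -0.003, 0.021] [0.003, -0.002, 0.004]
[-0.004, -0.003, 0.021] [0.003, -0.002, 0.004]
[-0.004, -0.003, 0.021] [0.003, -0.002, 0.004]
```

{"api": "carry_out", "payload": {"plan": [[-0.006,-0.004,0.02,0.01,-0.007,0.01,100],[-0.004,-0.003,0.02,0,0,0,100],[0,0,0.015,0,0,0,100],[0,0,0,0,0,0,100]]}}

```text
clock: 2.95
eef_pos: [0.5442, 0.2682, 0.0018]
ee_rot: [[-0.035, 0.999, -0.014], [0.999, 0.035, -0.006], [-0.006, -0.015, -1.0]]
wrist_force: [-0.6, 0.5, 0.8]
grip_width: 0.0871
```

```bash
python3 go.py 0.549 0.271 0.003 2 2
```

```text
t 2.95 pos [0.5442 0.2682 0.0018] q [ 0.33  0.44  1.7  -0.    1.02  0.29] F [-0.6  0.5  0.8] g 0.0871
world d [0.0048 0.0028 0.0012] rot [-0.015  0.006  0.   ] n 2
[0.001, 0.002, -0.001] [-0.007, 0.003, 0.0]
[0.001, 0.002, -0.001] [-0.007, 0.003, 0.0]
```

{"api": "carry_out", "payload": {"plan": [[0.003,0.004,-0.001,-0.008,0.003,0,100],[0,0,0,0,0,0,40],[0,0,0,0,0,0,10],[0,0,0,0,0,0,0],[0,0,0,0,0,0,0],[0,0,0,0,0,0,0],[0,0,0,0,0,0,0]], "newtons": 25}}

```text
clock: 3.65
eef_pos: [0.5539, 0.2737, 0.0099]
ee_rot: [[-0.035, 0.999, 0.005], [0.999, 0.035, 0.001], [0.001, 0.005, -1.0]]
wrist_force: [0.9, -0.0, -0.2]
grip_width: 0.047
```

```bash
python3 go.py 0.552 0.14 0.004 2 6
```

```text
t 3.65 pos [0.5539 0.2737 0.0099] q [ 0.33  0.43  1.69 -0.    1.01  0.3 ] F [ 0.9 -0.  -0.2] g 0.047
world d [-0.0019 -0.1337 -0.0059] rot [ 0.005 -0.001  0.   ] n 6
[-0.022, -0.001, 0.001] [0.001, -0.0, 0.0]
[-0.022, -0.001, 0.001] [0.001, -0.0, 0.0]
[-0.022, -0.001, 0.001] [0.001, -0.0, 0.0]
[-0.022, -0.001, 0.001] [0.001, -0.0, 0.0]
[-0.022, -0.001, 0.001] [0.001, -0.0, 0.0]
[-0.022, -0.001, 0.001] [0.001, -0.0, 0.0]
```

{"api": "carry_out", "payload": {"plan": [[0,-0.002,0.005,0,0,0,0],[0,0,0,0,0,0,0],[0,0,0.001,0,0,0,0],[0,0,0,0,0,0,0],[0,0,0,0,0,0,0],[0,0,0,0,0,0,0]]}}

```text
clock: 4.25
eef_pos: [0.5511, 0.2735, 0.0029]
ee_rot: [[-0.036, 0.999, 0.004], [0.999, 0.036, 0.001], [0.001, 0.004, -1.0]]
wrist_force: [-0.1, -0.4, 1.0]
grip_width: 0.0134
```

```bash
python3 go.py 0.552 0.14 0.004 2 6
```

```text
t 4.25 pos [0.5511 0.2735 0.0029] q [ 0.33  0.44  1.7  -0.    1.    0.3 ] F [-0.1 -0.4  1. ] g 0.0134
world d [ 0.0009 -0.1335  0.0011] rot [ 0.004 -0.001  0.001] n 6
[-0.022, -0.001, -0.0] [0.001, -0.0, 0.0]
[-0.022, -0.001, -0.0] [0.001, -0.0, 0.0]
[-0.022, -0.001, -0.0] [0.001, -0.0, 0.0]
[-0.022, -0.001, -0.0] [0.001, -0.0, 0.0]
[-0.022, -0.001, -0.0] [0.001, -0.0, 0.0]
[-0.022, -0.001, -0.0] [0.001, -0.0, 0.0]
```

{"api": "carry_out", "payload": {"plan": [[-0.01,0,0,0,0,0,0],[-0.02,0,0,0,0,0,0],[-0.02,-0.001,0,0,0,0,0],[-0.02,-0.001,0,0,0,0,0],[-0.02,-0.001,0,0,0,0,0],[-0.02,-0.001,0,0,0,0,0],[-0.02,-0.001,0,0,0,0,0],[-0.02,-0.001,0,0,0,0,0]]}}

```text
clock: 5.05
eef_pos: [0.5505, 0.1196, 0.003]
ee_rot: [[-0.039, 0.999, 0.006], [0.999, 0.039, 0.005], [0.005, 0.006, -1.0]]
wrist_force: [-0.1, 2.3, 0.2]
grip_width: 0.013
```

```bash
python3 go.py 0.55 0.09 0.003 2 3
```

```text
t 5.05 pos [0.5505 0.1196 0.003 ] q [0.07 0.33 1.84 0.01 0.96 0.03] F [-0.1  2.3  0.2] g 0.013
world d [-0.0005 -0.0296  0.    ] rot [ 0.006 -0.005  0.004] n 3
[-0.01, -0.001, -0.0] [0.002, -0.002, 0.001]
[-0.01, -0.001, -0.0] [0.002, -0.002, 0.001]
[-0.01, -0.001, -0.0] [0.002, -0.002, 0.001]
```

{"api": "carry_out", "payload": {"plan": [[-0.015,0,0,0,0,0,0],[-0.008,0,0,0,0,0,0],[0,0,0,0,0,0,0],[0,0,0,0,0,0,50],[0,0,0,0,0,0,50],[0,0,0,0,0,0,50],[0,0,0,0,0,0,100],[0,0,-0.03,0,0,0,100],[0,0,-0.045,0,0,0,100],[0,0,-0.045,0,0,0,100]]}}

```text
clock: 6.05
eef_pos: [0.5439, 0.094, 0.1175]
ee_rot: [[-0.038, 0.999, -0.011], [0.999, 0.039, 0.005], [0.005, -0.011, -1.0]]
wrist_force: [1.0, -0.0, 0.7]
grip_width: 0.0609
```

{"api": "carry_out", "payload": {"plan": [[0,0,-0.045,0,0,0,100],[0,0,-0.035,0,0,0,100],[0,0,0,0,0,0,100]]}}

```text
clock: 6.35
eef_pos: [0.548, 0.095, 0.2083]
ee_rot: [[-0.041, 0.999, 0.001], [0.999, 0.041, 0.005], [0.005, 0.001, -1.0]]
wrist_force: [0.6, 0.2, -0.2]
grip_width: 0.0833
```

```bash
python3 - <<'E'
from h import *
from station import robot
d=robot.snapshot("wrist");t=robot.snapshot("top")
pickle.dump((d,t),open("w2.pkl","wb"))
cv2.imwrite("pics/w2.png",np.vstack([d["frame"][:300,:,::-1],t["frame"][130:300,100:,::-1].repeat(1,0)][:1]))
a=d["frame"][:,:,::-1]; b=cv2.resize(t["frame"][100:300,200:420,::-1],(462,420))
cv2.imwrite("pics/w2.png",cv2.resize(np.hstack([a,b]),(800,329)))
P=cloud(d).reshape(-1,3)
m=(P[:,2]>.06)&(P[:,2]<.08)&(abs(P[:,0]-.55)<.06)&(P[:,1]>.1)&(P[:,1]<.3)
H=P[m].astype(np.float32);print("head",m.sum(),H[:,2].min(),H[:,2].max(),cv2.minAreaRect(H[:,:2]),H.mean(0))
m=(P[:,2]>.014)&(P[:,2]<.028)&(abs(P[:,0]-.55)<.03)&(P[:,1]>.04)&(P[:,1]<.3)
B=P[m].astype(np.float32);print("bar",m.sum(),B.min(0),B.max(0),cv2.fitLine(B[:,:2],cv2.DIST_HUBER,0,.01,.01).ravel())
E
python3 go.py .55 .18 .2 2
```

```text
t 6.45 pos [0.5454 0.0948 0.2031] q [ 0.03  0.07  1.73  0.    1.35 -0.01] F [-0.4 -0.3 -0.4] g 0.0858
world d [ 0.0046  0.0852 -0.0031] rot [-0.007 -0.005  0.006] n 2
[0.042, 0.004, 0.002] [-0.003, -0.002, 0.003]
[0.042, 0.004, 0.002] [-0.003, -0.002, 0.003]Traceback (most recent call last):
  File "<stdin>", line 10, in <module>
cv2.error: OpenCV(4.12.0) /io/opencv/modules/imgproc/src/convhull.cpp:143: error: (-215:Assertion failed) total >= 0 && (depth == CV_32F || depth == CV_32S) in function 'convexHull'
```

View pics/w2.png

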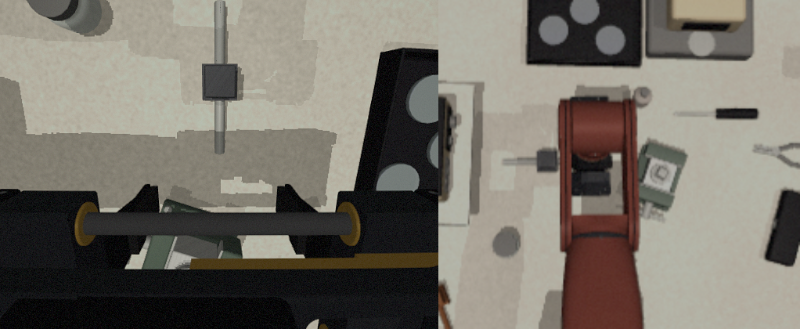

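The wrench now stands in the open: its head is at wrist (220,82) with the bar above and below it, and its inner end is well clear of the riser. Next I measure the head and bar.

Run:
```python
from h import *
d,t=pickle.load(open("w2.pkl","rb"))
P=cloud(d).reshape(-1,3)
c=np.ascontiguousarray
m=(P[:,2]>.06)&(P[:,2]<.08)&(abs(P[:,0]-.55)<.06)&(P[:,1]>.1)&(P[:,1]<.3)
H=c(P[m].astype(np.float32));print("head",m.sum(),H[:,2].min(),H[:,2].max(),cv2.minAreaRect(c(H[:,:2])),H.mean(0), "perc x",np.percentile(H[:,0],[2,98]),"y",np.percentile(H[:,1],[2,98]))
m=(P[:,2]>.016)&(P[:,2]<.028)&(abs(P[:,0]-.55)<.02)&(P[:,1]>.04)&(P[:,1]<.3)
B=c(P[m].astype(np.float32));print("bar",m.sum(),B.min(0),B.max(0),cv2.fitLine(c(B[:,:2]),cv2.DIST_HUBER,0,.01,.01).ravel())
s=pickle.load(open("scene0.pkl","rb"))
for nm,f in(("scene",s),("top",t),("top0",pickle.load(open("top0.pkl","rb")))):
    P=cloud(f).reshape(-1,3);Q=P[(np.hypot(P[:,0]-.515,P[:,1]+.065)<.03)]
    for lo,hi in((.126,.145),(.11,.12),(.094,.103)):
        q=Q[(Q[:,2]>lo)&(Q[:,2]<hi)]; print(nm,lo,len(q),q.mean(0).round(4) if len(q) else "")
```

```text
head 1657 0.06591577 0.072160766 ((0.546464204788208, 0.17891305685043335), (0.03591034933924675, 0.03588315099477768), 2.3657257556915283) [0.5463796  0.17909636 0.06936653] perc x [0.52906388 0.56360979] y [0.16141155 0.19623862]
bar 1944 [0.53567326 0.08023483 0.01602996] [0.5693808  0.277421   0.02798517] [ 0.04118894 -0.99915135  0.54620767  0.18803531]
scene 0.126 81 [ 0.5191 -0.0703  0.1344]
scene 0.11 104 [ 0.5215 -0.0726  0.1128]
scene 0.094 124 [ 0.5249 -0.0722  0.0994]
top 0.126 39 [ 0.5137 -0.066   0.1351]
top 0.11 38 [ 0.515  -0.063   0.1134]
top 0.094 84 [ 0.5142 -0.0633  0.0987]
top0 0.126 41 [ 0.5137 -0.0659  0.135 ]
top0 0.11 43 [ 0.515  -0.0657  0.1131]
top0 0.094 71 [ 0.515  -0.0627  0.0984]
```

Head centre is (0.5465, 0.179), side 35.9 mm against an expected 36, top 0.070, yaw 2.4°. Before grasping I'll look at the tap closely with the wrist camera.

{"api": "carry_out", "payload": {"plan": [[-0.04,-0.003,0,0,0,0,100],[-0.045,-0.003,0,0,0,0,100],[-0.045,-0.003,0,0,0,0,100],[-0.045,-0.003,0,0,0,0,100],[-0.045,-0.002,0,0,0,0,100],[-0.02,0,0,0,0,0,100],[0,0,0,0,0,0,100],[0,0,0,0,0,0,100]]}}

```text
clock: 7.25
eef_pos: [0.5319, -0.1485, 0.1828]
ee_rot: [[-0.046, 0.998, -0.034], [0.999, 0.046, 0.014], [0.015, -0.033, -0.999]]
wrist_force: [0.1, -0.2, -0.6]
grip_width: 0.0871
```

```bash
python3 - <<'E'
from h import *
from station import robot
d=robot.snapshot("wrist");pickle.dump(d,open("w3.pkl","wb"))
P=cloud(d).reshape(-1,3);c=np.ascontiguousarray
r=np.hypot(P[:,0]-.514,P[:,1]+.065)
for lo,hi,rm in((.132,.142,.02),(.1125,.119,.03),(.094,.102,.06)):
    q=P[(r<rm)&(P[:,2]>lo)&(P[:,2]<hi)].astype(np.float32);print(lo,len(q),q.mean(0).round(4),cv2.minAreaRect(c(q[:,:2])) if len(q)>3 else "",np.median(q[:,2]))
u=proj(d,[[.514,-.065,.13]])[0];print("tap px",u)
x,y=u.astype(int);x0=max(x-60,0);y0=max(y-45,0);print(x0,y0)
cv2.imwrite("pics/w3.png",cv2.resize(d["frame"][y0:y0+90,x0:x0+120,::-1],(800,600),interpolation=cv2.INTER_CUBIC))
E
python3 go.py .55 .18 .2 2
```

```text
0.132 997 [ 0.5155 -0.0667  0.1349] ((0.5154969692230225, -0.06681031733751297), (0.020233333110809326, 0.020573440939188004), 61.237815856933594) 0.13505925
0.1125 12 [ 0.5253 -0.0714  0.1162] ((0.5251852869987488, -0.07163133472204208), (0.02077174186706543, 0.00021454691886901855), 63.09702682495117) 0.11603651
0.094 3593 [ 0.5164 -0.0659  0.0974] ((0.5152490139007568, -0.06660143285989761), (0.06048247590661049, 0.06031927466392517), 72.9021987915039) 0.097398184
tap px [260.13419499  99.77247404]
200 54
t 7.3 pos [ 0.5318 -0.1481  0.1827] q [-0.41  0.11  1.73 -0.    1.34 -0.46] F [ 0.5  0.2 -0. ] g 0.0871
world d [0.0182 0.3281 0.0173] rot [-0.034 -0.015  0.012] n 8
[0.041, 0.004, -0.002] [-0.004, -0.002, 0.002]
[0.041, 0.004, -0.002] [-0.004, -0.002, 0.002]
[0.041, 0.004, -0.002] [-0.004, -0.002, 0.002]
[0.041, 0.004, -0.002] [-0.004, -0.002, 0.002]
[0.041, 0.004, -0.002] [-0.004, -0.002, 0.002]
[0.041, 0.004, -0.002] [-0.004, -0.002, 0.002]
[0.041, 0.004, -0.002] [-0.004, -0.002, 0.002]
[0.041, 0.004, -0.002] [-0.004, -0.002, 0.002]
```

View pics/w3.png

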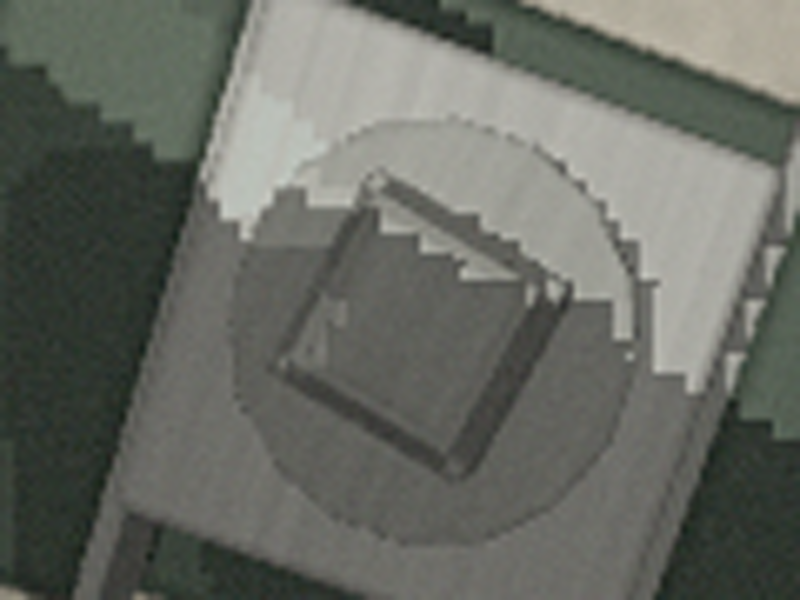

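The crop shows the tap square inside its round collar. It is centred at (0.5155, -0.0667) and agrees with the block centre (0.5152, -0.0666). Its edges lie at -28.8° and the block's at -17.1°, so the tap is at about 0.20 rad, within its range. Back to the wrench.

{"api": "carry_out", "payload": {"plan": [[0.041,0,-0.01,-0.02,-0.01,0,100],[0.045,0,-0.005,-0.01,-0.005,0,100],[0.045,0,0,0,0,0,100],[0.045,0,0,0,0,0,100],[0.045,0,0,0,0,0,100],[0.045,0,0,0,0,0,100],[0.03,0,0,0,0,0,100],[0,0,0,0,0,0,100]]}}

```text
clock: 8.1
eef_pos: [0.5105, 0.1696, 0.1948]
ee_rot: [[-0.058, 0.998, -0.008], [0.998, 0.058, 0.004], [0.005, -0.008, -1.0]]
wrist_force: [-0.1, -1.0, -0.2]
grip_width: 0.0871
```

```bash
python3 go.py .5465 .179 .035 2.4 5
```

```text
t 8.1 pos [0.5105 0.1696 0.1948] q [0.17 0.04 1.78 0.01 1.33 0.11] F [-0.1 -1.  -0.2] g 0.0871
world d [ 0.036   0.0094 -0.1598] rot [-0.008 -0.005  0.016] n 5
[0.001, 0.008, 0.032] [-0.002, -0.001, 0.003]
[0.001, 0.008, 0.032] [-0.002, -0.001, 0.003]
[0.001, 0.007, 0.032] [-0.002, -0.001, 0.003]
[0.001, 0.007, 0.032] [-0.002, -0.001, 0.003]
[0.002, 0.007, 0.032] [-0.002, -0.001, 0.003]
```

{"api": "carry_out", "payload": {"plan": [[0.004,0.02,0.01,-0.008,-0.005,0.016,100],[0.003,0.016,0.03,0,0,0,100],[0,0,0.03,0,0,0,100],[0,0,0.015,0,0,0,100],[0,0,0,0,0,0,100]]}}

```text
clock: 8.6
eef_pos: [0.5437, 0.1844, 0.1066]
ee_rot: [[-0.054, 0.999, 0.0], [0.999, 0.054, -0.001], [-0.001, 0.0, -1.0]]
wrist_force: [0.5, -0.7, -0.4]
grip_width: 0.0872
```

```bash
python3 go.py .5465 .179 .035 2.4 4
```

```text
t 8.6 pos [0.5437 0.1844 0.1066] q [ 0.19  0.21  1.77 -0.    1.17  0.14] F [ 0.5 -0.7 -0.4] g 0.0872
world d [ 0.0028 -0.0054 -0.0716] rot [0.    0.001 0.012] n 4
[-0.001, 0.001, 0.018] [0.0, 0.0, 0.003]
[-0.001, 0.001, 0.018] [0.0, 0.0, 0.003]
[-0.001, 0.001, 0.018] [0.0, 0.0, 0.003]
[-0.001, 0.001, 0.018] [0.0, 0.0, 0.003]
```

{"api": "carry_out", "payload": {"plan": [[-0.005,0.003,0.02,0,0,0.012,100],[0,0,0.02,0,0,0,60],[0,0,0.015,0,0,0,60],[0,0,0.006,0,0,0,50],[0,0,0,0,0,0,50],[0,0,0,0,0,0,50]]}}

```text
clock: 9.2
eef_pos: [0.5476, 0.1808, 0.0473]
ee_rot: [[-0.045, 0.999, 0.003], [0.999, 0.045, -0.001], [-0.001, 0.003, -1.0]]
wrist_force: [0.5, -0.7, 0.1]
grip_width: 0.0547
```

```bash
python3 go.py .5465 .179 .035 2.4 1
```

```text
t 9.2 pos [0.5476 0.1808 0.0473] q [ 0.18  0.29  1.79 -0.    1.05  0.14] F [ 0.5 -0.7  0.1] g 0.0547
world d [-0.0011 -0.0018 -0.0123] rot [0.003 0.001 0.003] n 1
[-0.002, -0.001, 0.012] [0.003, 0.001, 0.003]
```

{"api": "carry_out", "payload": {"plan": [[-0.002,-0.001,0.008,0.003,0,0.003,50],[0,0,0.004,0,0,0,45],[0,0,0,0,0,0,20],[0,0,0,0,0,0,10],[0,0,0,0,0,0,0],[0,0,0,0,0,0,0]], "newtons": 50}}

```text
clock: 9.8
eef_pos: [0.5482, 0.1789, 0.0368]
ee_rot: [[-0.042, 0.999, 0.003], [0.999, 0.042, -0.0], [-0.0, 0.003, -1.0]]
wrist_force: [-0.2, -0.3, -0.1]
grip_width: 0.0358
```

```bash
python3 go.py .5155 -.0667 .215 61.2 12
```

```text
t 9.8 pos [0.5482 0.1789 0.0368] q [ 0.18  0.31  1.8  -0.    1.03  0.14] F [-0.2 -0.3 -0.1] g 0.0358
world d [-0.0327 -0.2456  0.1782] rot [ 0.003  0.002 -1.026] n 12
[-0.02, -0.004, -0.015] [0.0, 0.0, -0.086]
[-0.02, -0.005, -0.015] [0.0, 0.0, -0.086]
[-0.019, -0.007, -0.015] [0.0, 0.0, -0.086]
[-0.019, -0.009, -0.015] [0.0, 0.0, -0.086]
[-0.018, -0.01, -0.015] [0.0, 0.0, -0.086]
[-0.017, -0.012, -0.015] [0.0, 0.0, -0.086]
[-0.016, -0.013, -0.015] [0.0, 0.0, -0.086]
[-0.015, -0.014, -0.015] [0.0, 0.0, -0.086]
[-0.014, -0.016, -0.015] [0.0, 0.0, -0.086]
[-0.012, -0.017, -0.015] [0.0, 0.0, -0.086]
[-0.011, -0.018, -0.015] [0.0, 0.0, -0.086]
[-0.009, -0.019, -0.015] [0.0, 0.0, -0.086]
```

{"api": "carry_out", "payload": {"plan": [[0,0,-0.02,0,0,0,0],[0,0,-0.045,0,0,0,0],[0,0,-0.045,0,0,0,0],[-0.02,-0.005,-0.045,0,0,-0.09,0],[-0.028,-0.009,-0.02,0,0,-0.1,0],[-0.028,-0.012,0,0,0,-0.1,0],[-0.026,-0.015,0,0,0,-0.1,0],[-0.025,-0.017,0,0,0,-0.1,0],[-0.022,-0.02,0,0,0,-0.1,0],[-0.02,-0.023,0,0,0,-0.1,0]]}}

```text
clock: 10.8
eef_pos: [0.5071, -0.0224, 0.2144]
ee_rot: [[-0.693, 0.721, -0.004], [0.721, 0.693, -0.002], [0.001, -0.005, -1.0]]
wrist_force: [0.4, -1.2, -4.1]
grip_width: 0.0357
```

```bash
python3 go.py .517 -.0667 .19 61.2
```

```text
t 10.8 pos [ 0.5071 -0.0224  0.2144] q [-0.2  -0.05  1.83 -0.    1.36 -0.96] F [ 0.4 -1.2 -4.1] g 0.0357
world d [ 0.0099 -0.0443 -0.0244] rot [-0.004 -0.002 -0.303] n 3
[-0.013, -0.008, 0.008] [-0.001, -0.001, -0.101]
[-0.012, -0.009, 0.008] [-0.001, -0.001, -0.101]
[-0.011, -0.01, 0.008] [-0.001, -0.001, -0.101]
```

{"api": "carry_out", "payload": {"plan": [[-0.012,-0.006,0.004,0,0,-0.101,0],[-0.01,-0.008,0.004,0,0,-0.101,0],[-0.005,-0.008,0.004,0,0,-0.09,0],[0,0,0,0,0,0,0],[0,0,0,0,0,0,0]]}}

```text
clock: 11.3
eef_pos: [0.5104, -0.0625, 0.1998]
ee_rot: [[-0.874, 0.487, -0.008], [0.487, 0.874, -0.002], [0.006, -0.006, -1.0]]
wrist_force: [0.2, -0.4, -3.0]
grip_width: 0.0354
```

```bash
python3 go.py .517 -.0667 .178 61.2 1
```

```text
t 11.3 pos [ 0.5104 -0.0625  0.1998] q [-0.27 -0.02  1.83 -0.    1.34 -1.33] F [ 0.2 -0.4 -3. ] g 0.0354
world d [ 0.0066 -0.0042 -0.0218] rot [-0.006 -0.006 -0.006] n 1
[-0.008, -0.0, 0.022] [-0.006, -0.006, -0.006]
```

{"api": "carry_out", "payload": {"plan": [[-0.008,0,0.015,-0.006,-0.006,-0.006,0],[0,0,0.004,0,0,0,0],[0,0,0,0,0,0,0]]}}

```text
clock: 11.6
eef_pos: [0.5174, -0.0646, 0.1808]
ee_rot: [[-0.875, 0.485, 0.0], [0.485, 0.875, 0.001], [0.0, 0.001, -1.0]]
wrist_force: [1.0, 0.1, -4.0]
grip_width: 0.0357
```

```bash
python3 go.py .517 -.0667 .178 61.2 1
```

```text
t 11.6 pos [ 0.5174 -0.0646  0.1808] q [-0.28  0.01  1.84  0.    1.3  -1.34] F [ 1.   0.1 -4. ] g 0.0357
world d [-0.0004 -0.0021 -0.0028] rot [ 0.001 -0.    -0.004] n 1
[-0.001, -0.002, 0.003] [0.001, -0.0, -0.004]
```

{"api": "carry_out", "payload": {"plan": [[-0.001,-0.002,0.003,0,0,-0.004,0],[0,0,0.005,0,0,0,0],[0,0,0.004,0,0,0,0],[0,0,0.004,0,0,0,0]]}}

```text
clock: 12.0
eef_pos: [0.5179, -0.0661, 0.1658]
ee_rot: [[-0.877, 0.481, 0.002], [0.481, 0.877, -0.0], [-0.002, 0.001, -1.0]]
wrist_force: [-0.5, -1.3, 5.5]
grip_width: 0.0358
```

```bash
python3 go.py .517 -.0667 .1466 61.2 1
```

```text
t 12.0 pos [ 0.5179 -0.0661  0.1658] q [-0.28  0.02  1.85  0.    1.26 -1.35] F [-0.5 -1.3  5.5] g 0.0358
world d [-0.0009 -0.0006 -0.0192] rot [0.001 0.002 0.001] n 1
[0.001, -0.001, 0.019] [0.001, 0.002, 0.001]
```

{"api": "carry_out", "payload": {"plan": [[0,0,0.004,0,0,0,0],[0,0,0.004,0,0,0,0]]}}

```text
clock: 12.2
eef_pos: [0.5177, -0.0664, 0.1574]
ee_rot: [[-0.877, 0.481, 0.002], [0.481, 0.877, -0.001], [-0.002, 0.0, -1.0]]
wrist_force: [-0.7, -0.4, -2.5]
grip_width: 0.0357
```

```bash
python3 go.py .517 -.0667 .1466 61.2 1; python3 -c "
from station import robot;print(robot.sense()['ft_torque'])"
```

```text
t 12.2 pos [ 0.5177 -0.0664  0.1574] q [-0.28  0.03  1.86 -0.    1.25 -1.35] F [-0.7 -0.4 -2.5] g 0.0357
world d [-0.0007 -0.0003 -0.0108] rot [0.    0.002 0.   ] n 1
[0.0, -0.001, 0.011] [0.0, 0.002, 0.0]
[ 0.02022361 -0.0227536   0.04737229]
```

It's going in freely.

{"api": "carry_out", "payload": {"plan": [[0,0,0.004,0,0,0,0],[0,0,0.004,0,0,0,0],[0,0,0.003,0,0,0,0],[0,0,0.001,0,0,0,0]]}}

```text
clock: 12.6
eef_pos: [0.5179, -0.0665, 0.1462]
ee_rot: [[-0.876, 0.482, 0.002], [0.482, 0.876, -0.001], [-0.002, 0.0, -1.0]]
wrist_force: [-6.5, 1.0, 10.3]
grip_width: 0.0354
```

```bash
python3 go.py .517 -.0667 .1466 61.2 1; python3 -c "
from station import robot;print(robot.sense()['ft_torque'])"
```

```text
t 12.6 pos [ 0.5179 -0.0665  0.1462] q [-0.28  0.04  1.87 -0.    1.23 -1.35] F [-6.5  1.  10.3] g 0.0354
world d [-0.0009 -0.0002  0.0004] rot [0.    0.002 0.   ] n 1
[0.001, -0.001, -0.0] [0.0, 0.002, 0.0]
[0.33909317 1.20136153 0.00687892]
```

Seated: TCP z is 0.1462 against 0.1466 expected, with light contact force. The play is 0.121 rad each way, so the half turn needs about 3.28 rad of wrench.

{"api": "carry_out", "payload": {"plan": [[0,0,0,0,0,0.1,0],[0,0,0,0,0,0.14,0],[0,0,0,0,0,0.14,0],[0,0,0,0,0,0.14,0],[0,0,0,0,0,0.14,0],[0,0,0,0,0,0.14,0]]}}

```text
clock: 13.2
eef_pos: [0.5167, -0.0667, 0.1458]
ee_rot: [[-0.239, 0.971, -0.001], [0.971, 0.239, -0.002], [-0.001, -0.002, -1.0]]
wrist_force: [-0.8, -0.3, -2.6]
grip_width: 0.0356
```

```bash
python3 go.py .5175 -.0665 .1455 10 1; python3 -c "
from station import robot;print(robot.sense()['ft_torque'])"
```

```text
t 13.2 pos [ 0.5167 -0.0667  0.1458] q [-0.28  0.04  1.87 -0.    1.23 -0.52] F [-0.8 -0.3 -2.6] g 0.0356
world d [ 0.0008  0.0002 -0.0003] rot [-0.002  0.001  0.067] n 1
[-0.0, 0.001, 0.0] [-0.002, 0.001, 0.067]
[-0.09004404 -0.04278079  0.24624764]
```

{"api": "carry_out", "payload": {"plan": [[0,0,0.001,0,0,0.14,0],[0,0,0,0,0,0.14,0],[0,0,0,0,0,0.14,0],[0,0,0,0,0,0.14,0],[0,0,0.001,0,0,0.14,0],[0,0,0,0,0,0.14,0],[0,0,0,0,0,0.14,0],[0,0,0,0,0,0.14,0],[0,0,0.001,0,0,0.14,0],[0,0,0,0,0,0.14,0]]}}

```text
clock: 14.2
eef_pos: [0.5169, -0.0671, 0.1445]
ee_rot: [[0.937, 0.351, -0.001], [0.351, -0.937, -0.004], [-0.003, 0.003, -1.0]]
wrist_force: [-1.2, -0.9, -4.0]
grip_width: 0.0358
```

```bash
python3 go.py .517 -.0667 .1433 -126.7 1; python3 -c "
from station import robot;print(robot.sense()['ft_torque'])"
```

```text
t 14.2 pos [ 0.5169 -0.0671  0.1445] q [-0.28  0.04  1.87 -0.    1.22  0.94] F [-1.2 -0.9 -4. ] g 0.0358
world d [ 0.0001  0.0004 -0.0012] rot [0.004 0.001 0.999] n 1
[0.0, -0.0, 0.001] [0.004, 0.001, 0.999]
[-0.16603003  0.21451128  0.26195556]
```

{"api": "carry_out", "payload": {"plan": [[0,0,0.001,0,0,0.14,0],[0,0,0,0,0,0.14,0],[0,0,0,0,0,0.14,0],[0,0,0.001,0,0,0.14,0],[0,0,0,0,0,0.14,0],[0,0,0,0,0,0.14,0],[0,0,0,0,0,0.09,0],[0,0,0,0,0,0,0]]}}

```text
clock: 15.0
eef_pos: [0.5167, -0.0674, 0.1435]
ee_rot: [[0.82, -0.573, -0.002], [-0.573, -0.82, -0.005], [0.001, 0.006, -1.0]]
wrist_force: [-0.7, 0.1, -1.7]
grip_width: 0.0356
```

```bash
python3 go.py .517 -.0667 .1433 -126.7 1; python3 -c "
from station import robot;print(robot.sense()['ft_torque'])"
```

```text
t 15.0 pos [ 0.5167 -0.0674  0.1435] q [-0.28  0.05  1.87 -0.01  1.22  1.91] F [-0.7  0.1 -1.7] g 0.0356
world d [ 0.0003  0.0007 -0.0002] rot [ 0.006 -0.001  0.031] n 1
[-0.0, -0.001, 0.0] [0.006, -0.001, 0.031]
[-0.04240644  0.25652814  0.01422578]
```

{"api": "carry_out", "payload": {"plan": [[0,0,0,0,0,0.06,0],[0,0,0,0,0,0.01,0]]}}

```text
clock: 15.2
eef_pos: [0.5167, -0.0674, 0.1434]
ee_rot: [[0.78, -0.626, -0.003], [-0.626, -0.78, -0.006], [0.001, 0.006, -1.0]]
wrist_force: [-0.2, -0.8, -1.7]
grip_width: 0.0354
```

```bash
python3 go.py .517 -.0667 .1433 -126.7 1; python3 -c "
from station import robot;print(robot.sense()['ft_torque'])"
```

```text
t 15.2 pos [ 0.5167 -0.0674  0.1434] q [-0.28  0.05  1.87 -0.01  1.22  1.97] F [-0.2 -0.8 -1.7] g 0.0354
world d [ 0.0003  0.0007 -0.0001] rot [ 0.006 -0.001 -0.036] n 1
[-0.0, -0.001, 0.0] [0.006, -0.001, -0.036]
[-0.00163928  0.23412479  0.25613878]
```

Peak wrench turn was 3.31 rad, so the tap turned about 3.19 rad after the play. Now a quarter turn back: 1.57 plus 0.24 of play.

{"api": "carry_out", "payload": {"plan": [[0,0,0,0,0,-0.12,0],[0,0,0,0,0,-0.14,0],[0,0,-0.0005,0,0,-0.14,0],[0,0,0,0,0,-0.14,0],[0,0,-0.0005,0,0,-0.14,0],[0,0,0,0,0,-0.14,0],[0,0,-0.0005,0,0,-0.14,0],[0,0,0,0,0,-0.14,0],[0,0,-0.0005,0,0,-0.14,0],[0,0,0,0,0,-0.14,0]]}}

```text
clock: 16.2
eef_pos: [0.517, -0.067, 0.1445]
ee_rot: [[0.709, 0.705, -0.002], [0.705, -0.709, -0.003], [-0.003, 0.001, -1.0]]
wrist_force: [-1.1, 0.3, 0.3]
grip_width: 0.0355
```

```bash
python3 go.py .517 -.0667 .145 -23.3 1; python3 -c "
from station import robot;print(robot.sense()['ft_torque'])"
```

```text
t 16.2 pos [ 0.517  -0.067   0.1445] q [-0.28  0.04  1.87 -0.    1.23  0.51] F [-1.1  0.3  0.3] g 0.0355
world d [0.     0.0003 0.0005] rot [ 0.     0.003 -0.381] n 1
[0.0, -0.0, -0.0] [0.0, 0.003, -0.381]
[ 0.01830489  0.23666289 -0.29220349]
```

{"api": "carry_out", "payload": {"plan": [[0,0,-0.0005,0,0,-0.14,0],[0,0,0,0,0,-0.14,0],[0,0,0,0,0,-0.11,0],[0,0,0,0,0,0,0]]}}

```text
clock: 16.6
eef_pos: [0.5169, -0.0669, 0.145]
ee_rot: [[0.362, 0.932, -0.002], [0.932, -0.362, -0.002], [-0.002, -0.001, -1.0]]
wrist_force: [-1.4, 0.1, -1.6]
grip_width: 0.0356
```

```bash
python3 go.py .517 -.0667 .145 -23.3 1; python3 -c "
from station import robot;print(robot.sense()['ft_torque'])"
```

```text
t 16.6 pos [ 0.5169 -0.0669  0.145 ] q [-0.28  0.04  1.87 -0.    1.23  0.09] F [-1.4  0.1 -1.6] g 0.0356
world d [0.0001 0.0002 0.    ] rot [-0.001  0.002  0.037] n 1
[0.0, -0.0, -0.0] [-0.001, 0.002, 0.037]
[-0.07256447  0.12985384 -0.08129229]
```

Tap back by about 1.63 rad. Now a fresh hold: open, rotate the hand −90°, regrip.

{"api": "carry_out", "payload": {"plan": [[0,0,0,0,0,0,75],[0,0,0,0,0,0,75],[0,0,0,0,0,0,75],[0,0,0,0,0,0,75],[0,0,0,0,0,0,75],[0,0,0,0,0,-0.14,75],[0,0,0,0,0,-0.14,75],[0,0,0,0,0,-0.14,75],[0,0,0,0,0,-0.14,75],[0,0,0,0,0,-0.14,75]]}}

```text
clock: 17.6
eef_pos: [0.5197, -0.0671, 0.1472]
ee_rot: [[-0.342, 0.94, 0.005], [0.94, 0.342, -0.003], [-0.004, 0.004, -1.0]]
wrist_force: [0.7, -0.5, 0.0]
grip_width: 0.065
```

```bash
python3 go.py .517 -.0667 .145 68.8 7
```

```text
t 17.6 pos [ 0.5197 -0.0671  0.1472] q [-0.28  0.04  1.87 -0.    1.22 -0.63] F [ 0.7 -0.5  0. ] g 0.065
world d [-0.0027  0.0004 -0.0022] rot [ 0.002  0.005 -0.851] n 7
[0.0, -0.0, 0.0] [0.0, 0.001, -0.122]
[0.0, -0.0, 0.0] [0.0, 0.001, -0.122]
[0.0, -0.0, 0.0] [0.0, 0.001, -0.122]
[0.0, -0.0, 0.0] [0.0, 0.001, -0.122]
[0.0, -0.0, 0.0] [0.0, 0.001, -0.122]
[0.0, -0.0, 0.0] [0.0, 0.001, -0.122]
[0.0, -0.0, 0.0] [0.0, 0.001, -0.122]
```

{"api": "carry_out", "payload": {"plan": [[0.001,-0.002,0.002,0,0,-0.14,75],[0,0,0,0,0,-0.14,75],[0,0,0,0,0,-0.14,75],[0,0,0,0,0,-0.14,75],[0,0,0,0,0,-0.14,75],[0,0,0,0,0,-0.13,75],[0,0,0,0,0,0,75]]}}

```text
clock: 18.3
eef_pos: [0.5182, -0.0668, 0.1457]
ee_rot: [[-0.937, 0.348, 0.007], [0.348, 0.937, -0.003], [-0.007, -0.0, -1.0]]
wrist_force: [-0.9, -0.1, 1.0]
grip_width: 0.0652
```

```bash
python3 go.py .517 -.0667 .145 68.8 1
python3 - <<'E'
from h import *
from station import robot
s=robot.snapshot("scene");pickle.dump(s,open("s2.pkl","wb"))
x,y=proj(s,[[.517,-.067,.14]])[0].astype(int)
cv2.imwrite("pics/s2.png",cv2.resize(s["frame"][max(y-90,0):y+60,max(x-100,0):x+100,::-1],(800,600),interpolation=cv2.INTER_CUBIC))
E
```

```text
t 18.3 pos [ 0.5182 -0.0668  0.1457] q [-0.28  0.04  1.88 -0.    1.22 -1.49] F [-0.9 -0.1  1. ] g 0.0652
world d [-0.0012  0.0001 -0.0007] rot [-0.     0.007  0.014] n 1
[0.001, -0.0, 0.001] [-0.0, 0.007, 0.014]
```

View pics/s2.png

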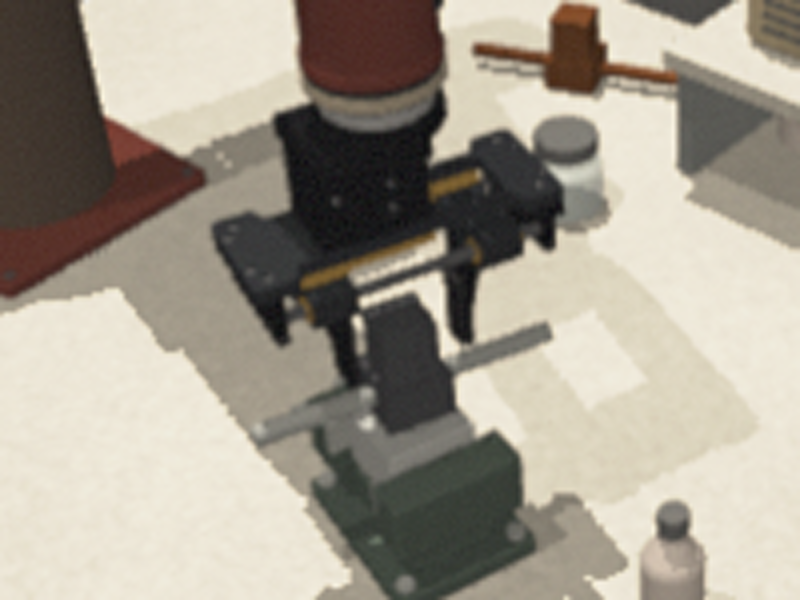

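The view shows the wrench level and down on the tap at (405,370), with the fingers either side of its head. I'll regrip and turn on.

{"api": "carry_out", "payload": {"plan": [[0.001,0,0.001,0,0.007,0.014,30],[0,0,0,0,0,0,0],[0,0,0,0,0,0,0],[0,0,0,0,0,0,0],[0,0,0,0,0,0,0],[0,0,0,0,0,0,0],[0,0,0,0,0,0.14,0],[0,0,0,0,0,0.14,0],[0,0,0,0,0,0.14,0],[0,0,0,0,0,0.14,0]]}}

```text
clock: 19.35
eef_pos: [0.5171, -0.0673, 0.1447]
ee_rot: [[-0.572, 0.821, -0.0], [0.821, 0.572, -0.002], [-0.001, -0.001, -1.0]]
wrist_force: [0.2, -0.5, 0.6]
grip_width: 0.0353
```

{"api": "carry_out", "payload": {"plan": [[0,0,0.0005,0,0,0.14,0],[0,0,0.0005,0,0,0.14,0],[0,0,0,0,0,0.14,0],[0,0,0.0005,0,0,0.14,0],[0,0,0,0,0,0.14,0],[0,0,0.0005,0,0,0.14,0],[0,0,0,0,0,0.14,0],[0,0,0.0005,0,0,0.14,0],[0,0,0,0,0,0.14,0],[0,0,0.0005,0,0,0.14,0]]}}

```text
clock: 20.35
eef_pos: [0.5165, -0.0677, 0.1431]
ee_rot: [[0.75, 0.662, -0.002], [0.662, -0.75, -0.004], [-0.004, 0.002, -1.0]]
wrist_force: [-1.8, -0.2, 4.4]
grip_width: 0.0354
```

```bash
python3 go.py .517 -.0667 .142 -114 1; python3 -c "
from station import robot;print(robot.sense()['ft_torque'])"
```

```text
t 20.35 pos [ 0.5165 -0.0677  0.1431] q [-0.28  0.05  1.87 -0.    1.22  0.57] F [-1.8 -0.2  4.4] g 0.0354
world d [ 0.0005  0.001  -0.0011] rot [0.004 0.003 1.142] n 1
[0.001, -0.0, 0.001] [0.004, 0.003, 1.142]
[-0.02069307  0.28908298  0.27473082]
```

{"api": "carry_out", "payload": {"plan": [[0,0,0.0005,0,0,0.14,0],[0,0,0,0,0,0.14,0],[0,0,0.0005,0,0,0.14,0],[0,0,0,0,0,0.14,0],[0,0,0.0005,0,0,0.14,0],[0,0,0,0,0,0.14,0],[0,0,0,0,0,0.1,0],[0,0,0,0,0,0.06,0]]}}

```text
clock: 21.15
eef_pos: [0.5159, -0.0672, 0.1422]
ee_rot: [[0.95, -0.314, -0.003], [-0.314, -0.949, -0.004], [-0.001, 0.005, -1.0]]
wrist_force: [-0.2, -1.1, 0.1]
grip_width: 0.0358
```

```bash
python3 go.py .517 -.0667 .142 -114 1; python3 -c "
from station import robot;print(robot.sense()['ft_torque'])"
```

```text
t 21.15 pos [ 0.5159 -0.0672  0.1422] q [-0.28  0.05  1.88 -0.01  1.22  1.61] F [-0.2 -1.1  0.1] g 0.0358
world d [ 0.0011  0.0005 -0.0002] rot [0.005 0.001 0.1  ] n 1
[0.001, -0.001, 0.0] [0.005, 0.001, 0.1]
[-0.06113682 -0.00210279  0.19199077]
```

{"api": "carry_out", "payload": {"plan": [[0,0,0,0,0,0.06,0],[0,0,0,0,0,0.06,0]]}}

```text
clock: 21.35
eef_pos: [0.5159, -0.0671, 0.1421]
ee_rot: [[0.903, -0.429, -0.003], [-0.429, -0.903, -0.005], [-0.001, 0.005, -1.0]]
wrist_force: [-0.6, -0.7, 0.8]
grip_width: 0.0354
```

```bash
python3 go.py .517 -.0667 .142 -114 1; python3 -c "
from station import robot;print(robot.sense()['ft_torque'])"
```

```text
t 21.35 pos [ 0.5159 -0.0671  0.1421] q [-0.28  0.05  1.88 -0.01  1.22  1.74] F [-0.6 -0.7  0.8] g 0.0354
world d [ 0.0011  0.0004 -0.0001] rot [ 0.005  0.001 -0.025] n 1
[0.001, -0.001, 0.0] [0.005, 0.001, -0.025]
[-0.02416052  0.07614983  0.21215945]
```

{"api": "carry_out", "payload": {"plan": [[0,0,0,0,0,0.05,0],[0,0,0,0,0,0.05,0]]}}

```text
clock: 21.55
eef_pos: [0.5159, -0.067, 0.142]
ee_rot: [[0.855, -0.519, -0.003], [-0.519, -0.855, -0.005], [0.0, 0.006, -1.0]]
wrist_force: [-0.3, -0.4, 0.2]
grip_width: 0.0357
```

```bash
python3 go.py .517 -.0667 .142 -114 1; python3 -c "
from station import robot;print(robot.sense()['ft_torque'])"
```

```text
t 21.55 pos [ 0.5159 -0.067   0.142 ] q [-0.28  0.05  1.88 -0.01  1.22  1.84] F [-0.3 -0.4  0.2] g 0.0357
world d [ 0.0011  0.0003 -0.    ] rot [ 0.006  0.    -0.126] n 1
[0.001, -0.001, 0.0] [0.006, 0.0, -0.126]
[0.06336116 0.06151143 1.51318473]
```

{"api": "carry_out", "payload": {"plan": [[0,0,0,0,0,0.03,0],[0,0,0,0,0,0,0]]}}

```text
clock: 21.75
eef_pos: [0.5158, -0.0669, 0.142]
ee_rot: [[0.841, -0.54, -0.003], [-0.54, -0.841, -0.007], [0.001, 0.007, -1.0]]
wrist_force: [0.3, -1.0, 0.7]
grip_width: 0.0355
```

```bash
python3 go.py .517 -.0667 .142 -121.3 1; python3 -c "
from station import robot;print(robot.sense()['ft_torque'])"
```

```text
t 21.75 pos [ 0.5158 -0.0669  0.142 ] q [-0.28  0.05  1.88 -0.01  1.22  1.87] F [ 0.3 -1.   0.7] g 0.0355
world d [ 0.0012  0.0002 -0.    ] rot [ 0.007 -0.001 -0.025] n 1
[0.001, -0.001, 0.0] [0.007, -0.001, -0.025]
[-0.02742398  0.01947106  1.70439436]
```

The stop is firm: 1.7 N·m against 0.2 N·m running, with the angle held. Press down lightly, relax, release and rise.

{"api": "carry_out", "payload": {"plan": [[0,0,0.0015,0,0,0,0],[0,0,0.0005,0,0,-0.02,0]]}}

```text
clock: 21.95
eef_pos: [0.516, -0.067, 0.1419]
ee_rot: [[0.855, -0.519, -0.003], [-0.519, -0.855, -0.008], [0.001, 0.008, -1.0]]
wrist_force: [-3.3, -0.7, 3.5]
grip_width: 0.0358
```

{"api": "carry_out", "payload": {"plan": [[0,0,0,0,0,0,80],[0,0,0,0,0,0,80],[0,0,0,0,0,0,80],[0,0,0,0,0,0,80],[0,0,0,0,0,0,80],[0,0,-0.01,0,0,0,80],[0,0,-0.03,0,0,0,80],[0,0,-0.04,0,0,0,80],[0,0,-0.04,0,0,0,80],[0,0,-0.03,0,0,0,80]]}}

```text
clock: 22.95
eef_pos: [0.513, -0.0649, 0.2924]
ee_rot: [[0.852, -0.524, -0.014], [-0.524, -0.852, -0.002], [-0.011, 0.01, -1.0]]
wrist_force: [0.6, 0.8, 0.4]
grip_width: 0.0696
```

{"api": "carry_out", "payload": {"plan": [[-0.045,0,0,0,0,0,80],[-0.045,0,0,0,0,0,80],[0,0,0,0,0,0,80],[0,0,0,0,0,0,80]]}}

```text
clock: 23.35
eef_pos: [0.4377, -0.0175, 0.3027]
ee_rot: [[0.851, -0.525, -0.0], [-0.525, -0.851, -0.005], [0.003, 0.005, -1.0]]
wrist_force: [0.2, -0.2, 0.7]
grip_width: 0.0696
```

```bash
python3 - <<'E'
from h import *
from station import robot
s=robot.snapshot("scene");w=robot.snapshot("wrist");pickle.dump((s,w),open("fin.pkl","wb"))
c=np.ascontiguousarray
P=cloud(w).reshape(-1,3);m=(np.hypot(P[:,0]-.516,P[:,1]+.067)<.04)&(P[:,2]>.165)&(P[:,2]<.19)
H=P[m].astype(np.float32);print(m.sum(),np.percentile(H[:,2],[5,50,95]) if m.any() else "",cv2.minAreaRect(c(H[:,:2])) if m.sum()>3 else "")
x,y=proj(s,[[.517,-.067,.14]])[0].astype(int)
a=cv2.resize(s["frame"][max(y-50,0):y+50,x-70:x+70,::-1],(448,320),interpolation=cv2.INTER_CUBIC)
b=cv2.resize(s["frame"][:,:,::-1],(427,320))
cv2.imwrite("pics/fin.png",cv2.resize(np.hstack([a,b]),(800,293)))
E
python3 go.py .517 -.067 .3 0 1
```

```text
1816 [0.17345223 0.17478344 0.17597104] ((0.5153007507324219, -0.06674987077713013), (0.03607689589262009, 0.03622255101799965), 63.98334884643555)
t 23.45 pos [ 0.4382 -0.0178  0.3023] q [-0.22 -0.28  1.87 -0.01  1.55  1.91] F [-0.9 -0.3 -0.3] g 0.0694
world d [ 0.0788 -0.0492 -0.0023] rot [ 0.005  0.004 -2.124] n 1
[0.093, 0.0, 0.003] [0.005, 0.004, -2.124]
```

View pics/fin.png

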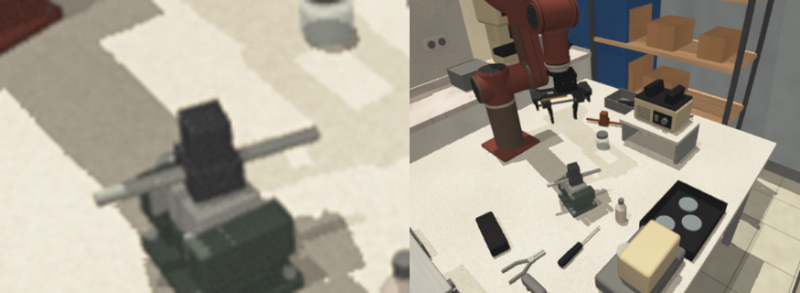

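```bash
python3 -c "
from station import robot
print(robot.close_job())"
```

```text
the job is handed in; nothing more can be done
None
```

The job is done and handed in at about 23.5 s of the 72 s allowed; no verdict was reported.

**What I did**
- I drew the wrench out from under the riser by its bar end. It stood clear on the bench, with its near bar end about 5 cm from the riser front.
- I took it by the head and fitted it on the tap square.
- I turned the tap about 3.19 rad clockwise and about 1.63 rad back. Then I took a fresh hold at 90° and turned it clockwise to the stop.

**Last checks**
- **Stop:** the torque rose from about 0.2 to 1.7 N·m and the tap would go no further.
- **Fit:** the top of the wrench head is at 174.8 mm against an expected 175.5 mm, so the wrench is fully down.
- **Position:** the head's centre is at (0.515, -0.067), on the tap axis.
- **Surroundings:** in the last view the other things appear where they were, and the hand is clear of everything. I did not measure their positions again.

**Disagreements**
- **Final angle:** the head sits about 5° behind the last jaw angle. I take this as the grip slipping when it pressed on the stop: the head's angle is about 2° from the stop predicted from the tap's start angle.
- **Turn sizes:** the turns ran about 3° over half a turn and about 3° over a quarter. The tap itself is hidden under the wrench, so I worked these angles out from the jaw angle less the play.
- **Camera:** the wrist camera read about 2 mm low in x compared with where the jaws closed. I allowed for this when fitting the wrench.

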